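# Close the bench calliper to its gauge mark

## Robot

A 6-joint arm with a two-finger parallel gripper is mounted at the origin on the work surface. World frame = base frame: x ahead of the robot, y to its left, z up, the work surface at z = 0. Lengths are in m, angles in rad, forces in N, time in s.
With the tool pointing down it reaches from about 0.425 to 0.95 m from the base axis. Payload 3.5 kg.
Tool frame: the origin (TCP) lies on the centre line of the jaws, within the pads' length; the fingertips stand 14 mm ahead of it and the grasp point (between the pads) lies 5 mm behind it (ctrl.finger_overhang is the distance from the TCP to the fingertips, in m); z points along the fingers, y is the line along which they close (so a half turn about z gives the same grasp; the last joint's range is limited). The gripper opens to 85 mm and grips with 20 to 120 N. Pads are 22 mm wide; open, the fingers measure 114 mm over their backs; the gripper's body (76 mm by 85 mm) begins 54 mm behind the grasp point. The pads swing forward as they close: fully open they stand 13 mm farther back than shut.
Start: joints at [1.162, 0.286, 1.577, -0, 1.279, -0.15], TCP at [0.173, 0.653, 0.245] pointing down, gripper open.
Joint ranges: [-2.77, 2.77], [-0.9, 2.22], [0.21, 2.48], [-1.53, 4.67], [0.24, 2.81], [-2.84, 2.84]. Speed limits (rad/s): [2.79, 2.79, 3.14, 3.14, 3.14, 3.14].

## Interface

Orientations are given as a unit quaternion [x, y, z, w].
In Python, from plant import ctrl gives the robot as it stands.
- The arm moves only by the tool send_rows, never from a script. Its argument "moves" is text: rows parted by semicolons, each of 7 numbers parted by spaces: the turn, a rotation vector about the tool's x, y, z in units of 360 degrees (1.0 is 360 degrees), then the shift along the tool's x, y, z in units of 20 cm (1.0 is 20 cm), then the gripper's target within -1 to 1 (fully open at 1, half-way at 0, shut at -1). A call has 1 to 12 rows; each row is the pose to reach, as a shift and turn from the pose commanded when the call began, along the tool's axes at that moment, turning the shorter way round; what a row does not reach only later rows make up. A row lasts 1/8 s, in which the tool goes at most 62.5 mm and 10.7 degrees, less where a joint would pass 70% of its speed; a pose out of reach is approached as far as the arm can. A call with a number of a shift or a turn outside -1 to 1 is refused whole. A call with a gripper value outside its range is refused whole. The fingers move at their own pace and stop on an object; "newtons" is the grip in N (left out, the last holds). Time passes only in rows, so rows that repeat a pose let the fingers close. It gives the time, the measured TCP pose, the force, the opening and the grip force at its end, in the units of the state.
- ctrl.get_state(): the state, without advancing time (a new reading comes with each control period).
- ctrl.read_camera(name): name is "scene" or "top" or "wrist"; returns a dict with "image" (420x560x3 uint8, red, green, blue), "fovy" (degrees; the focal length in pixels is half the picture's height over the tangent of half this angle, whatever the lens; pixels are square), "cx", "cy" (the principal point, pixels), "extrinsics" (4x4, takes a point from camera to world coordinates). Camera axes: x right, y up, looking along -z (the intrinsics and any distortion apply to the point x, -y, -z); pixel columns grow to the right and rows downward; lengths in m; the calibration is good to about 2 mm. The wrist camera is an equidistant fisheye: a pixel r from the principal point sees the ray r / f radians off the axis. A picture is of the moment at which its call begins. There is no depth.
- ctrl.sign_off(): hands the job in; it is judged then, once.
The state is a dict: "time": time; "qpos": joint angles; "dq": joint speeds; "joint_efforts": joint torques, N m; "eef_pos": TCP position; "tcp_rot": TCP orientation; "contact_force": force on the tool from outside, world axes, zero at the start; "wrist_torque": the same for the moment, N m; "opening": opening from 0.0 (shut) to 1.0 (fully open); "finger_force": force on a finger pad.
Only numpy, scipy, OpenCV 4.12 (cv2) and the standard library are available. Lean on these libraries where they do the work, as an engineer would, in place of code of your own. Each camera call takes 0.05 s, during which the arm holds its last target. There are 200 camera calls.

## Task

Set the potter's bench calliper for the next lid: with a fingertip resting lightly on the knurled wheel, roll it, in as many strokes as it takes, until the sliding jaw has closed far enough for its pointer blade to stand level with the blade of the gauge mark on the scale rail. Turn the wheel only with the fingertips, do not push the jaw itself, and pick up or disturb nothing else on the bench. Finish with the hand clear.

Things in the scene. Friction and masses are not known exactly. Their poses are not given: they have to be found in the camera images.
- calliper: green-painted bench calliper, bolted down; bed 100 mm wide (x), y from -60 to +310 mm, 18 mm high. Origin on the bench under the wheel's centre; x along the wheel's axle, y along the bed from wheel to jaws, z up. Cheeks either side of the wheel: outer faces at x = -33 and +33 mm, 84 mm long in y, tops 82 mm above the bench. Fixed jaw: steel block 60 mm wide, y = 84 to 100 mm, 75 mm high
- wheel: knurled steel wheel, 70 mm across, 36 mm wide, level axle along calliper x; origin at its centre, 62 mm up. Rolling its top towards the jaws (+y of calliper) closes the gap, the other way opens it: 10 mm of rolling at the rim moves the jaw 4.6 mm. It stays where left; 1.5 N at the rim turns it, by fingertip friction. It is rigid: press with 4 to 10 N
- wheel_top (a point): the highest point of the wheel's rim, mid-width, 97 mm above the bench; does not turn with the wheel; axes as the calliper's
- jaw: sliding jaw: steel block 60 mm wide, 30 mm thick, top 75 mm above the bench, a pointer blade at its +x side, a thin brass rack at its -x side, reaching to the wheel. Origin at bench height below the middle of its measuring face; slides along calliper y. Gap = its y in the calliper's frame less 100 mm: 45 to 60 mm at the start, 0 to 80 mm possible
- pointer (a point): outer upper corner of the jaw's pointer blade: dark, upright, 4 mm thick in y, top 68 mm above the bench, at the jaw's measuring face, standing out towards the scale rail. The point is on the blade's mid-plane and moves with the jaw; axes as the calliper's
- mark (a point): gauge mark: dark upright blade (4 mm thick in y, top 68 mm above the bench) on a small rider fixed on the scale rail along the bed's +x side; the point is on the blade's mid-plane, 68 mm above the bench; axes as the calliper's. The gap is set when pointer and mark have the same y in the calliper's frame; at the start the pointer is 15 to 50 mm beyond the mark (+y)
- lid: bisque-fired pot lid, 92 mm across, 47 mm high with its knob, beside the calliper; leave alone. Origin at its underside, as for all that follow
- cup: white cup 72 mm across, 75 mm high; leave alone
- rib: flat wooden rib 50 x 100 x 8 mm; leave alone
- brush: brush 170 mm long, lying; leave alone
- jar: amber glass jar 56 mm across, 65 mm high, beside the wheel; leave alone
- bowl: bisque bowl 130 mm across, 60 mm high; leave alone
- spool: bisque kiln spool 60 mm across, 70 mm high; leave alone

How it is judged:
By the outcome, as a careful person would: the job done as asked, in the order asked, and still so for the second after the job is handed in, with the robot touching nothing.
It also fails if it takes over 64 s, if anything falls off the work surface, if the arm or the gripper's body presses on something with over 40 N, if the wrist force passes 120 N, or if a joint passes its speed limit or range.

## Working session

There is one attempt and no reset: what is moved stays moved. The work goes in short steps, Python scripts to look and compute and a tool call to move; the robot and the scene stay as the last step left them, time stands still between calls to the robot, and variables do not carry over. Pictures are saved under pics/ and viewed, at most 10 in all, crops included, and the job is handed in when it is done.

Besides the shell and the picture viewer there is one more tool, called after "Request:" as name(argument=value, ...) on one line, values as JSON. send_rows: Moves the arm, as the interface text tells. Its arguments: {"type":"object","properties":{"moves":{"type":"string"},"newtons":{"type":"number"}},"required":["moves"]}

```bash
mkdir -p pics; python3 - <<'E'
from plant import ctrl
import cv2,numpy as np
for n in("scene","top"):
    c=ctrl.read_camera(n);cv2.imwrite(f"pics/{n}0.png",c["image"][:,:,::-1]);print(n,c["fovy"],c["cx"],c["cy"],np.round(c["extrinsics"],4).tolist(),[k for k in c])
s=ctrl.get_state();print(s)
E
```

```text
scene 48.33984503388207 272.7880361975027 206.964183913377 [[-0.6575, -0.478, 0.5824, 1.1526], [0.7531, -0.4391, 0.4898, 0.5152], [0.0216, 0.7607, 0.6488, 0.7845], [0.0, 0.0, 0.0, 1.0]] ['image', 'fovy', 'cx', 'cy', 'extrinsics']
top 55.540010336826754 277.9497695066474 204.77165231815871 [[0.0779, 0.9748, -0.2091, 0.2842], [-0.997, 0.077, -0.0126, -0.0026], [0.0038, 0.2095, 0.9778, 1.2139], [0.0, 0.0, 0.0, 1.0]] ['image', 'fovy', 'cx', 'cy', 'extrinsics']
{'time': 0.1, 'qpos': array([ 1.16205673e+00,  2.87122980e-01,  1.57805036e+00, -1.01934114e-05,
        1.27861238e+00, -1.49985235e-01]), 'dq': array([-0.00118198, -0.00067245, -0.00203474,  0.00123   ,  0.00290457,
        0.00010539]), 'joint_efforts': array([ 1.07498279e-03, -4.07295263e+01, -2.93699384e+01, -1.08186182e-04,
        3.38161008e-03,  3.61803707e-07]), 'eef_pos': array([0.17244955, 0.65200475, 0.24404417]), 'tcp_rot': array([ 1.29015015e-01,  9.91642034e-01, -1.05536775e-03, -2.97671308e-04]), 'contact_force': array([0.01688031, 0.31885648, 0.97745101]), 'wrist_torque': array([ 0.04790802,  0.03666868, -0.01096471]), 'finger_force': 0.0, 'opening': 0.9965042113357788}
```

View pics/scene0.png

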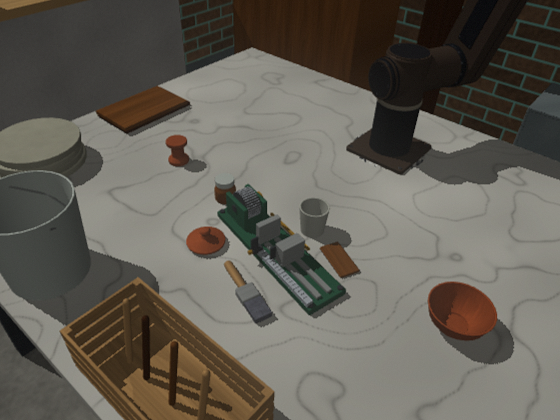

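View pics/top0.png

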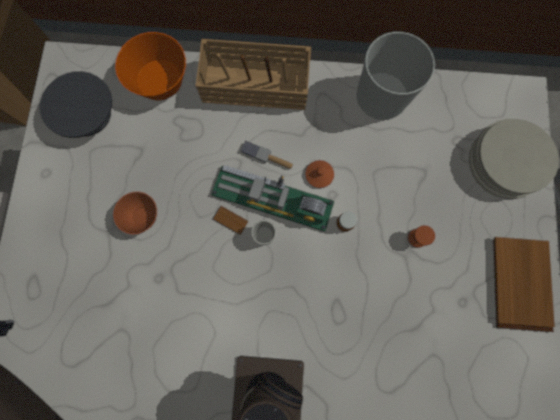

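The calliper lies with its wheel at scene px (247,200) and top px (313,206). The jaws are towards scene (290,250) and top (258,188), and the jar is next to the wheel end. I'll enlarge both.

```bash
python3 - <<'E'
import cv2
a=cv2.imread("pics/scene0.png")[170:320,205:355];b=cv2.imread("pics/top0.png")[155:240,205:345]
cv2.imwrite("pics/a.png",cv2.resize(a,(600,600),interpolation=cv2.INTER_CUBIC))
cv2.imwrite("pics/b.png",cv2.resize(b,(700,425),interpolation=cv2.INTER_CUBIC))
E
```

```text
(no output)
```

View pics/a.png

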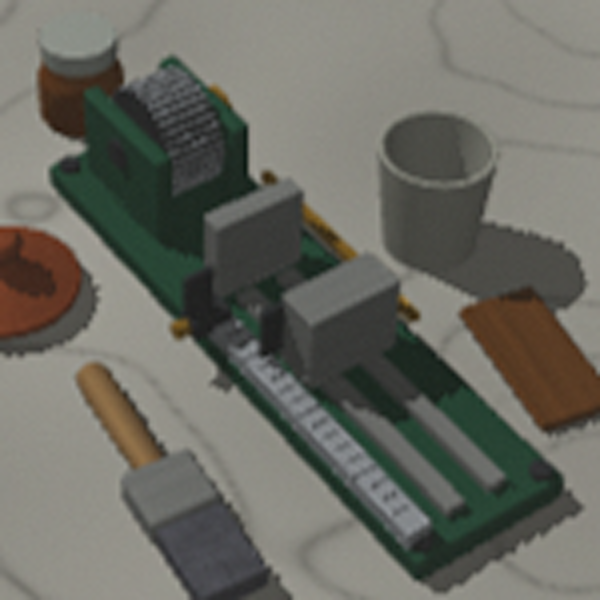

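View pics/b.png

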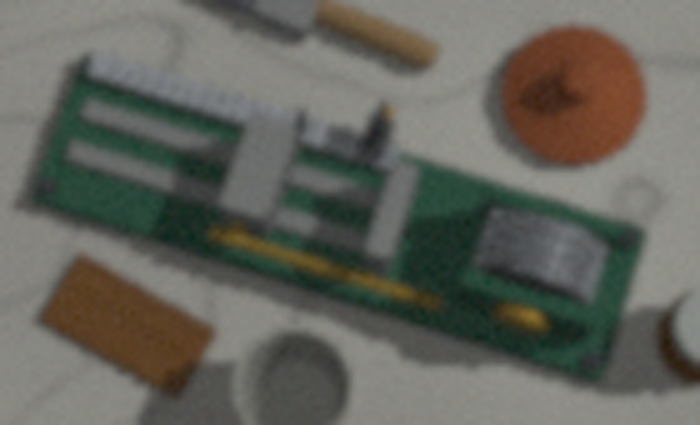

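The enlargements show the bed corners, jaws, pointer (scene crop ~(272,305)) and mark blade (~(205,270)) clearly, so I'll fit the calliper pose.

```bash
cat > h.py <<'E'
import numpy as np
from scipy.spatial.transform import Rotation as R
def proj(P,c,fish=False):
    E=np.array(c["extrinsics"]);p=(np.atleast_2d(P)-E[:3,3])@E[:3,:3];p=p*[1,-1,-1]
    f=210/np.tan(np.radians(c["fovy"]/2));r=np.hypot(p[:,0],p[:,1])
    k=f*np.arctan2(r,p[:,2])/np.maximum(r,1e-9) if fish else f/p[:,2]
    return np.c_[c["cx"]+k*p[:,0],c["cy"]+k*p[:,1]]
def world(L,q): # calliper frame mm -> world m
    L=np.atleast_2d(L)/1000;c,s=np.cos(q[2]),np.sin(q[2])
    return np.c_[q[0]+c*L[:,0]-s*L[:,1],q[1]+s*L[:,0]+c*L[:,1],L[:,2]]
E
python3 - <<'E'
from plant import ctrl
from h import *
from scipy.optimize import least_squares as LS
S,T=ctrl.read_camera("scene"),ctrl.read_camera("top")
sp=[((50,310,18),(412,563)),((-50,310,18),(561,480)),((50,-60,18),(52,170)),((33,-42,82),(88,92)),((30,84,75),(205,222)),((-30,84,75),(290,180))]
tp=[((50,310,18),(85,57)),((-50,310,18),(35,200)),((50,-60,18),(645,228)),((-50,-60,18),(603,378)),((30,100,75),(387,163)),((30,84,75),(417,168)),((-30,84,75),(395,268))]
A=np.array([a for a,_ in sp]);ua=(np.array([b for _,b in sp])+.5)/4-.5+[205,170]
B=np.array([a for a,_ in tp]);ub=(np.array([b for _,b in tp])+.5)/5-.5+[205,155]
fs=lambda q:(proj(world(A,q),S)-ua).ravel();ft=lambda q:(proj(world(B,q),T)-ub).ravel()
for n,f in(("s",fs),("t",ft),("both",lambda q:np.r_[fs(q),ft(q)])):
    r=LS(f,[.7,.0,1.7],loss="soft_l1");print(n,r.x.round(4),np.abs(f(r.x)).max().round(2))
q=r.x
# pointer/mark y from pixels
for n,c,(u,v),x in(("ptr s",S,(267,307),36),("mark s",S,(203,270),45),("ptr t",T,(301,116),36),("mark t",T,(385,112),45)):
    o=(np.array([u,v])+.5)/(4 if n[-1]=="s" else 5)-.5+([205,170] if n[-1]=="s" else [205,155])
    g=LS(lambda a:(proj(world((a[0],a[1],68),q),c)-o).ravel(),[x,130]);print(n,g.x.round(1))
print("wheeltop",world((0,0,97),q).round(4),"ydir",world((0,1000,0),q)-world((0,0,0),q))
E
```

```text
s [ 0.5355 -0.0854 -0.2536] 1.98
t [ 0.532  -0.0899 -0.2274] 1.47
both [ 0.5331 -0.088  -0.2448] 2.62
ptr s [ 39.1 160. ]
mark s [ 52.1 117.2]
ptr t [ 37.5 159.5]
mark t [ 55.8 112.8]
wheeltop [[ 0.5331 -0.088   0.097 ]] ydir [[0.24238529 0.97018007 0.        ]]
```

Request:
send_rows(moves="0 0 0.05 -0.3 -0.3 0 -1;0 0 0.248 -1 -1 0 -1;0 0 0.248 -1 -1 0 -1;0 0 0.248 -1 -1 0 -1;0 0 0.248 -1 -1 0 -1;0 0 0.248 -1 -1 0 -1;0 0 0.248 -1 -1 0 -1;0 0 0.248 -1 -1 0 -1;0 0 0.248 -1 -1 0 -1;0 0 0.248 -1 -1 0 -1;0 0 0.248 -1 -1 0 -1", newtons=40)

```text
time: 1.58
eef_pos: [0.3148, 0.4079, 0.2452]
tcp_rot: [0.788, 0.615, -0.0, -0.0]
contact_force: [0.1, 0.2, 0.1]
opening: 0.001
finger_force: 0.0
```

Request:
send_rows(moves="0 0 0 -1 0.9 0 -1;0 0 0 -1 0.9 0 -1;0 0 0 -1 0.9 0 -1;0 0 0 -1 0.9 0 -1;0 0 0 -1 0.9 0 -1;0 0 0 -1 0.9 0 -1")

```text
time: 2.33
eef_pos: [0.4412, 0.169, 0.2454]
tcp_rot: [0.789, 0.614, 0.0, -0.0]
contact_force: [-0.3, 0.9, 1.1]
opening: -0.002
finger_force: 0.0
```

Request:
send_rows(moves="0 0 0 -0.7 0.6 0 -1;0 0 0 -0.7 0.6 0 -1;0 0 0 -0.7 0.6 0 -1;0 0 0 -0.7 0.6 0 -1;0 0 0 -0.7 0.6 0 -1")

```text
time: 2.95
eef_pos: [0.5226, 0.0063, 0.245]
tcp_rot: [0.788, 0.615, -0.0, -0.001]
contact_force: [-0.2, 0.1, 0.3]
opening: 0.006
finger_force: 0.0
```

```bash
python3 - <<'E'
from plant import ctrl
from h import *
import cv2
s=ctrl.get_state();print(s["time"],s["eef_pos"].round(4),s["tcp_rot"].round(4),s["contact_force"].round(2),s["opening"],ctrl.finger_overhang,s["qpos"].round(2))
c=ctrl.read_camera("wrist");print(c["fovy"],c["cx"],c["cy"],np.round(c["extrinsics"],3).tolist())
q=[.5331,-.088,-.2448]
for L in((0,0,97),(36,145,68),(45,115,68),(30,100,75)):print(L,proj(world(L,q),c,True).round(0))
cv2.imwrite("pics/w1.png",cv2.resize(c["image"][:,:,::-1],(800,600),interpolation=cv2.INTER_CUBIC))
E
```

```text
2.95 [0.5226 0.0063 0.245 ] [ 7.883e-01  6.153e-01 -1.000e-04 -6.000e-04] [-0.16  0.06  0.34] 0.0059524991544513215 0.014 [-0.18 -0.05  1.95  0.    1.25  0.06]
65.70646984690485 280.8335483184808 207.5374391453966 [[0.97, 0.228, 0.079, 0.543], [-0.242, 0.918, 0.314, 0.087], [-0.001, -0.324, 0.946, 0.374], [0.0, 0.0, 0.0, 1.0]]
(0, 0, 97) [[314. 281.]]
(36, 145, 68) [[353. 130.]]
(45, 115, 68) [[361. 161.]]
(30, 100, 75) [[347. 178.]]
```

View pics/w1.png

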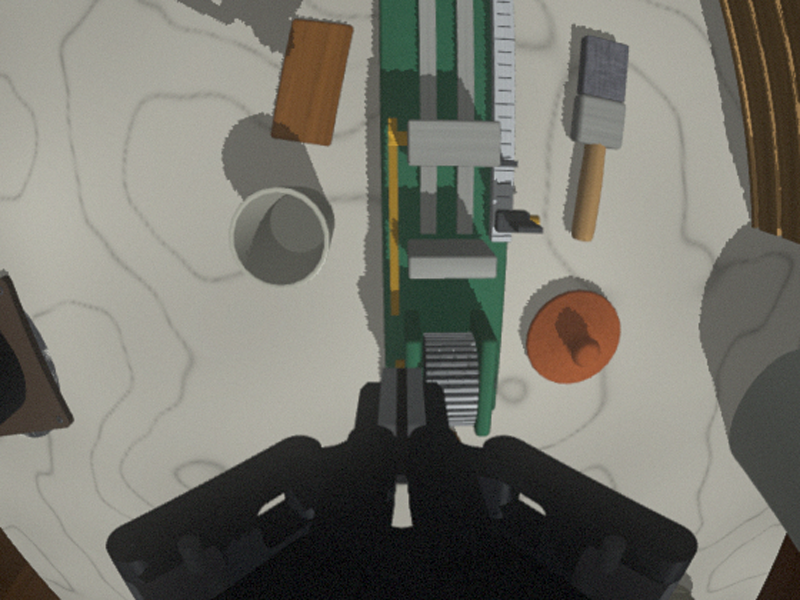

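The wrist view shows the sliding jaw (455,145), its pointer (508,162), the mark blade (520,222), the fixed jaw (452,258) and the wheel (450,375). I'll crop the jaws for a close measurement.

```bash
python3 - <<'E'
from plant import ctrl
import cv2
c=ctrl.read_camera("wrist")
cv2.imwrite("pics/w1raw.png",c["image"][:,:,::-1])
cv2.imwrite("pics/w1c.png",cv2.resize(c["image"][75:195,265:405,::-1],(700,600),interpolation=cv2.INTER_CUBIC))
E
```

```text
(no output)
```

View pics/w1c.png

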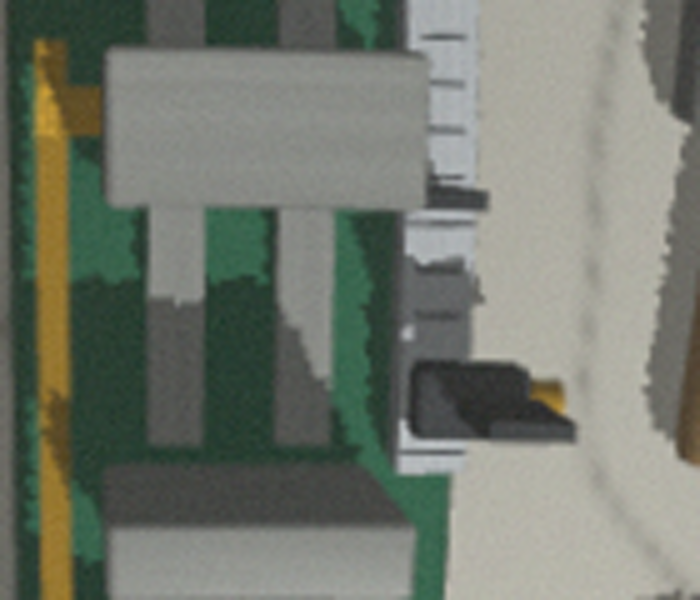

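```bash
cat > m.py <<'E'
from plant import ctrl
from h import *
from scipy.optimize import least_squares as LS
def meas(c,q0,fj,ptr,mk,off,sc=5):
    U=lambda p:(np.array(p)+.5)/sc-.5+off
    A=[(-30,100,75),(30,100,75)]
    q=LS(lambda d:(proj(world(A,[d[0],d[1],q0[2]+d[2]]),c,True)-U(fj)).ravel(),[q0[0],q0[1],0]).x+[0,0,q0[2]]
    f=lambda p,h,x:LS(lambda a:(proj(world((a[0],a[1],h),q),c,True)-U(p)).ravel(),[x,130]).x
    return q,f(ptr,68,40),f(mk,68,50),f
E
python3 - <<'E'
from m import *
c=ctrl.read_camera("wrist")
q,p,m,f=meas(c,[.5331,-.088,-.2448],[(107,525),(415,525)],(487,198),(575,430),[265,75])
print(q.round(4),p.round(1),m.round(1),"jaw",f((107,205),75,-30).round(1),f((425,207),75,30).round(1))
from h import *
E=np.array(c["extrinsics"]);print("cam",E[:3,3],"wheeltop rel TCP in cal axes mm",)
s=ctrl.get_state();t=s["eef_pos"];d=world((0,0,97),q)[0]-t;M=R.from_quat(s["tcp_rot"]).as_matrix();print(d,M.T@d)
for L in((0,42,82),(33,-42,82),(33,42,82),(-33,42,82),(50,-60,18),(0,0,97)):print(L,proj(world(L,q),c,True).round(0)/.7)
E
```

```text
[ 0.5347 -0.09   -0.2364] [ 42.9 162.8] [ 62.8 117.9] jaw [-29.5 160.4] [ 29.3 160.9]
cam [0.54270574 0.08780953 0.37438623] wheeltop rel TCP in cal axes mm
[ 0.01231694 -0.09683546 -0.14825876] [-0.0910399   0.03535487  0.148227  ]
(0, 42, 82) [[451.42857143 340.        ]]
(33, -42, 82) [[488.57142857 437.14285714]]
(33, 42, 82) [[498.57142857 340.        ]]
(-33, 42, 82) [[404.28571429 341.42857143]]
(50, -60, 18) [[494.28571429 411.42857143]]
(0, 0, 97) [[451.42857143 402.85714286]]
```

Request:
send_rows(moves="0 0 0 -0.455 0.177 0.3 -1;0 0 0 -0.455 0.177 0.546 -1;0 0 0 -0.455 0.177 0.546 -1;0 0 0 -0.455 0.177 0.546 -1;0 0 0 -0.455 0.177 0.546 -1")

```text
time: 3.72
eef_pos: [0.5358, -0.0908, 0.1376]
tcp_rot: [0.788, 0.616, 0.001, 0.001]
contact_force: [-0.3, -1.0, 1.4]
opening: -0.001
finger_force: 0.0
```

Request:
send_rows(moves="0 0 0 0 0 0.1 -1;0 0 0 0 0 0.11 -1;0 0 0 0 0 0.115 -1;0 0 0 0 0 0.115 -1")

```text
time: 4.22
eef_pos: [0.5357, -0.0917, 0.1143]
tcp_rot: [0.788, 0.615, 0.001, 0.001]
contact_force: [0.6, 0.6, -0.1]
opening: -0.002
finger_force: 0.0
```

Request:
send_rows(moves="0 0 0 0 0 0.01 -1;0 0 0 0 0 0.01 -1")

```text
time: 4.47
eef_pos: [0.5351, -0.0918, 0.1112]
tcp_rot: [0.789, 0.615, 0.0, 0.0]
contact_force: [-0.2, 0.3, 0.2]
opening: 0.003
finger_force: 0.0
```

Request:
send_rows(moves="0 0 0 0 0 0.005 -1;0 0 0 0 0 0.005 -1")

```text
time: 4.72
eef_pos: [0.5352, -0.0918, 0.111]
tcp_rot: [0.789, 0.615, -0.0, -0.0]
contact_force: [-2.8, 2.1, 6.3]
opening: 0.004
finger_force: 2.6
```

Request:
send_rows(moves="0 0 0 0 0 0.003 -1;0 0 0 0 0 0.003 -1")

```text
time: 4.97
eef_pos: [0.5352, -0.0918, 0.1109]
tcp_rot: [0.789, 0.615, -0.0, -0.0]
contact_force: [-3.0, 1.4, 7.6]
opening: 0.0
finger_force: 4.0
```

Request:
send_rows(moves="0 -0.0208 0 0.031 0 0.002 -1;0 -0.0417 0 0.0615 0 0.008 -1;0 -0.0625 0 0.091 0 0.018 -1;0 -0.0833 0 0.119 0 0.032 -1;0 -0.0833 0 0.119 0 0.032 -1")

```text
time: 5.6
eef_pos: [0.5429, -0.0665, 0.1045]
tcp_rot: [0.761, 0.595, -0.203, 0.161]
contact_force: [-0.2, 6.1, 7.4]
opening: -0.001
finger_force: 4.9
```

Request:
send_rows(moves="0 0 0 0 0 -0.06 -1;0 0.0833 0 -0.149 0 -0.02 -1;0 0.0833 0 -0.149 0 -0.02 -1;0 0.0833 0 -0.149 0 -0.02 -1;0 0.1667 0 -0.258 0 0.089 -1;0 0.1667 0 -0.258 0 0.089 -1;0 0.1667 0 -0.258 0 0.089 -1;0 0.1667 0 -0.258 0 0.089 -1;0 0.1667 0 -0.215 0 0.113 -1;0 0.1667 0 -0.215 0 0.113 -1")

```text
time: 6.85
eef_pos: [0.5287, -0.1141, 0.1044]
tcp_rot: [0.761, 0.595, 0.203, -0.16]
contact_force: [-0.8, 0.8, 0.0]
opening: 0.004
finger_force: 0.0
```

Request:
send_rows(moves="0 0 0 0 0 0.007 -1;0 0 0 0 0 0.007 -1")

```text
time: 7.1
eef_pos: [0.5295, -0.1146, 0.1041]
tcp_rot: [0.761, 0.594, 0.204, -0.159]
contact_force: [-0.4, -0.3, 0.3]
opening: -0.003
finger_force: 0.0
```

Request:
send_rows(moves="0 0 0 0 0 0.005 -1;0 0 0 0 0 0.005 -1")

```text
time: 7.35
eef_pos: [0.5296, -0.1146, 0.1037]
tcp_rot: [0.761, 0.594, 0.205, -0.159]
contact_force: [-1.3, -0.5, 3.5]
opening: 0.001
finger_force: 2.0
```

Request:
send_rows(moves="0 0 0 0 0 0.003 -1;0 0 0 0 0 0.003 -1")

```text
time: 7.6
eef_pos: [0.5296, -0.1148, 0.1036]
tcp_rot: [0.761, 0.594, 0.204, -0.159]
contact_force: [-3.1, -1.4, 7.4]
opening: -0.003
finger_force: 3.5
```

Request:
send_rows(moves="0 -0.0208 0 0.036 0 0.002 -1;0 -0.0417 0 0.066 0 0.008 -1;0 -0.0625 0 0.095 0 0.018 -1;0 -0.0833 0 0.123 0 0.032 -1;0 -0.1042 0 0.149 0 0.049 -1;0 -0.125 0 0.172 0 0.069 -1;0 -0.1458 0 0.192 0 0.092 -1;0 -0.1667 0 0.209 0 0.118 -1;0 -0.1667 0 0.209 0 0.118 -1")

```text
time: 8.72
eef_pos: [0.5433, -0.0656, 0.104]
tcp_rot: [0.761, 0.595, -0.202, 0.161]
contact_force: [1.5, 6.1, 6.9]
opening: 0.004
finger_force: 4.3
```

Request:
send_rows(moves="0 0 0 0 0 -0.06 -1;0 0.0833 0 -0.149 0 -0.02 -1;0 0.0833 0 -0.149 0 -0.02 -1;0 0.0833 0 -0.149 0 -0.02 -1;0 0.0833 0 -0.149 0 -0.02 -1")

```text
time: 9.35
eef_pos: [0.5349, -0.0928, 0.1217]
tcp_rot: [0.79, 0.613, -0.0, 0.001]
contact_force: [-0.6, -0.1, -0.4]
opening: -0.001
finger_force: 0.0
```

```bash
python3 - <<'E'
from m import *
import cv2
c=ctrl.read_camera("wrist");print(ctrl.get_state()["contact_force"])
q=[.5347,-.09,-.2364]
P=proj(world([(-30,100,75),(30,100,75),(43,135,68),(60,118,68)],q),c,True);print(P.round(0))
cx,cy=P.mean(0).astype(int);x0,y0=max(0,cx-70),max(0,cy-60);print(x0,y0)
cv2.imwrite("pics/w2c.png",cv2.resize(c["image"][y0:y0+120,x0:x0+140,::-1],(700,600),interpolation=cv2.INTER_CUBIC))
E
```

```text
[ 0.19439765 -0.15610129 -0.46439878]
[[220.  67.]
 [333.  65.]
 [353.   8.]
 [382.  39.]]
251 0
```

View pics/w2c.png

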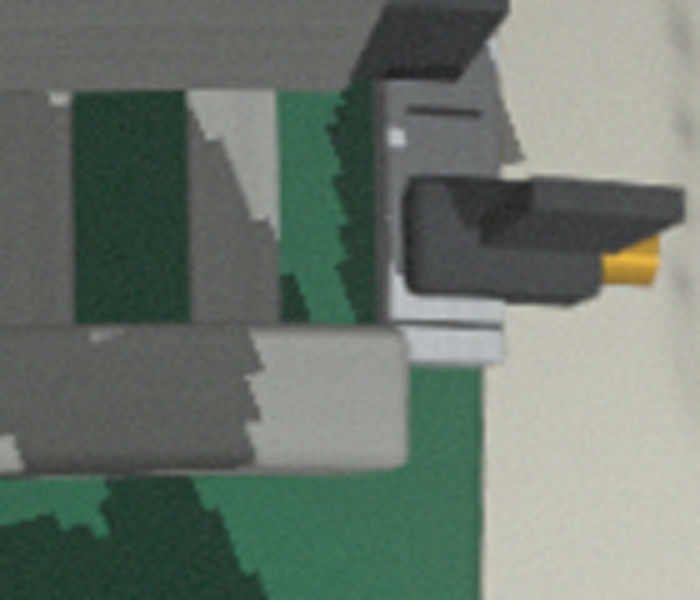

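```bash
python3 - <<'E'
from m import *
c=ctrl.read_camera("wrist");q=[.5347,-.09,-.2364]
f=lambda p,h:LS(lambda a:(proj(world((a[0],a[1],h),q),c,True)-((np.array(p)+.5)/5-.5+[251,0])).ravel(),[40,110]).x.round(1)
print(f((407,327),75),f((508,12),68),f((685,217),68),f((685,182),68),f((407,465),75))
E
```

```text
[ 29.  100.9] [ 42.2 139.7] [ 62.4 116.6] [ 62.5 120.8] [29.  85.8]
```

Request:
send_rows(moves="0 0.0833 0 -0.135 0 0.053 -1;0 0.0833 0 -0.135 0 0.053 -1;0 0.0833 0 -0.135 0 0.053 -1;0 0.0833 0 -0.135 0 0.053 -1;0 0.0833 0 -0.117 0 0.085 -1;0 0.0833 0 -0.113 0 0.092 -1;0 0.0833 0 -0.113 0 0.092 -1")

```text
time: 10.32
eef_pos: [0.5302, -0.1129, 0.1047]
tcp_rot: [0.761, 0.596, 0.202, -0.158]
contact_force: [-6.5, -5.7, 8.0]
opening: -0.006
finger_force: 5.2
```

Request:
send_rows(moves="0 -0.0208 0 0.031 0 0.001 -1;0 -0.0417 0 0.061 0 0.007 -1;0 -0.0625 0 0.09 0 0.017 -1;0 -0.0833 0 0.118 0 0.031 -1;0 -0.1042 0 0.143 0 0.048 -1;0 -0.125 0 0.167 0 0.068 -1;0 -0.1458 0 0.187 0 0.091 -1;0 -0.1667 0 0.204 0 0.117 -1;0 -0.1667 0 0.204 0 0.117 -1")

```text
time: 11.45
eef_pos: [0.5423, -0.0635, 0.103]
tcp_rot: [0.76, 0.596, -0.203, 0.16]
contact_force: [0.0, 3.5, 1.3]
opening: 0.002
finger_force: 2.3
```

Request:
send_rows(moves="0 0 0 0 0 -0.06 -1;0 0.0833 0 -0.149 0 -0.02 -1;0 0.0833 0 -0.149 0 -0.02 -1;0 0.0833 0 -0.149 0 -0.02 -1;0 0.0833 0 -0.149 0 -0.02 -1")

```text
time: 12.08
eef_pos: [0.5354, -0.0924, 0.1228]
tcp_rot: [0.79, 0.613, -0.0, 0.002]
contact_force: [-0.3, 0.3, -0.4]
opening: -0.0
finger_force: 0.0
```

```bash
python3 - <<'E'
from m import *
import cv2
c=ctrl.read_camera("wrist");print(ctrl.get_state()["contact_force"])
cv2.imwrite("pics/w3c.png",cv2.resize(c["image"][0:120,251:391,::-1],(700,600),interpolation=cv2.INTER_CUBIC))
E
```

```text
[ 0.74500294  0.79393255 -0.44710052]
```

View pics/w3c.png

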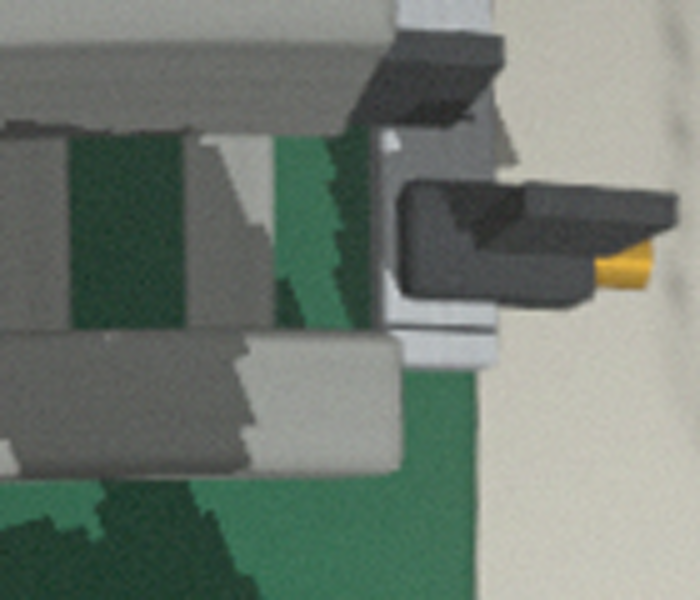

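The pointer top edge ends at crop (503,66) and the mark's matching edge at (678,224). The pointer is still short of the mark.

```bash
python3 - <<'E'
from m import *
c=ctrl.read_camera("wrist");q=[.5347,-.09,-.2364]
f=lambda p,h:LS(lambda a:(proj(world((a[0],a[1],h),q),c,True)-((np.array(p)+.5)/5-.5+[251,0])).ravel(),[40,110]).x.round(1)
print(f((401,332),75),f((503,67),68),f((503,35),68),f((678,223),68),f((678,192),68),f((401,470),75))
E
```

```text
[ 28.9 100.9] [ 42.  133.6] [ 42.1 137.5] [ 62.3 116.4] [ 62.4 120.2] [28.9 85.7]
```

Request:
send_rows(moves="0 0.0833 0 -0.135 0 0.053 -1;0 0.0833 0 -0.135 0 0.053 -1;0 0.0833 0 -0.135 0 0.053 -1;0 0.0833 0 -0.135 0 0.053 -1;0 0.0833 0 -0.118 0 0.083 -1;0 0.0833 0 -0.114 0 0.09 -1;0 0.0833 0 -0.114 0 0.09 -1")

```text
time: 13.05
eef_pos: [0.5303, -0.1124, 0.105]
tcp_rot: [0.761, 0.596, 0.202, -0.158]
contact_force: [-4.9, -5.7, 7.3]
opening: -0.005
finger_force: 4.5
```

Request:
send_rows(moves="0 -0.0208 0 0.031 0 0.003 -1;0 -0.0417 0 0.061 0 0.009 -1;0 -0.0625 0 0.09 0 0.019 -1;0 -0.0833 0 0.118 0 0.033 -1;0 -0.0833 0 0.118 0 0.033 -1")

```text
time: 13.68
eef_pos: [0.537, -0.0861, 0.111]
tcp_rot: [0.787, 0.617, 0.001, 0.001]
contact_force: [-0.2, 1.7, 5.4]
opening: 0.004
finger_force: 2.8
```

Request:
send_rows(moves="0 -0.0208 0 0.031 0 0.007 -1;0 -0.0417 0 0.061 0 0.015 -1;0 -0.0625 0 0.091 0 0.028 -1;0 -0.0833 0 0.119 0 0.044 -1;0 -0.0833 0 0.119 0 0.044 -1")

```text
time: 14.3
eef_pos: [0.5431, -0.0634, 0.1027]
tcp_rot: [0.761, 0.595, -0.203, 0.16]
contact_force: [-1.7, 9.2, 11.8]
opening: -0.002
finger_force: 7.1
```

Request:
send_rows(moves="0 0 0 0 0 -0.06 -1;0 0.0833 0 -0.149 0 -0.02 -1;0 0.0833 0 -0.149 0 -0.02 -1;0 0.0833 0 -0.149 0 -0.02 -1;0 0.0833 0 -0.149 0 -0.02 -1")

```text
time: 14.92
eef_pos: [0.5352, -0.0912, 0.1193]
tcp_rot: [0.79, 0.613, -0.001, 0.001]
contact_force: [-0.3, -0.6, 0.4]
opening: 0.004
finger_force: 0.0
```

```bash
python3 - <<'E'
from m import *
import cv2
c=ctrl.read_camera("wrist");s=ctrl.get_state();print(s["contact_force"],s["eef_pos"])
q=[.5347,-.09,-.2364];print(proj(world([(30,100,75),(42,118,68),(62.4,116.3,68),(62.4,120.3,68)],q),c,True).round(1))
cv2.imwrite("pics/w4c.png",cv2.resize(c["image"][0:120,251:391,::-1],(700,600),interpolation=cv2.INTER_CUBIC))
E
```

```text
[-0.48618009  1.18838126 -0.08884583] [ 0.53516504 -0.09026466  0.11894988]
[[333.7  67.6]
 [352.9  38.3]
 [388.   44. ]
 [387.9  37.3]]
```

View pics/w4c.png

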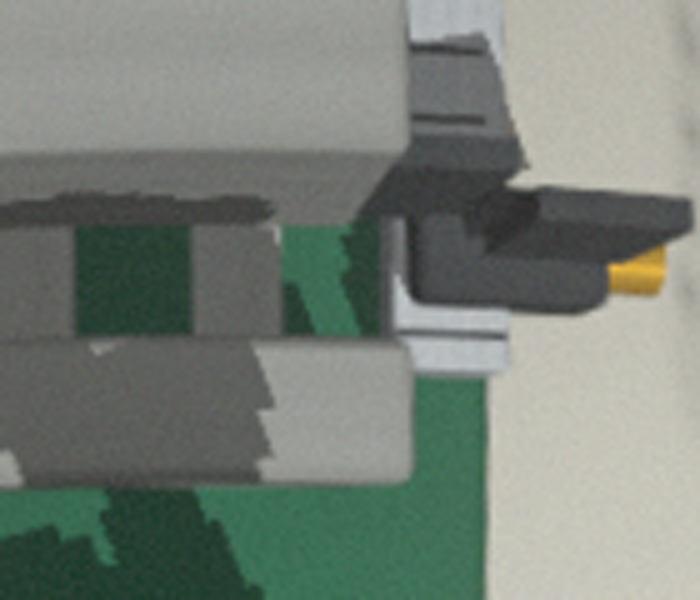

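```bash
python3 - <<'E'
from m import *
import pickle
c=ctrl.read_camera("wrist");q=[.5347,-.09,-.2364];pickle.dump(c,open("c4.pkl","wb"))
f=lambda p,h:LS(lambda a:(proj(world((a[0],a[1],h),q),c,True)-((np.array(p)+.5)/5-.5+[251,0])).ravel(),[40,110]).x.round(1)
print(f((410,342),75),"ptr",f((520,172),68),f((520,138),68),"mk",f((691,232),68),f((691,200),68),"jaw",f((405,150),75))
E
```

```text
[ 28.9 100.6] ptr [ 42.4 121.4] [ 42.5 125.4] mk [ 62.2 116. ] [ 62.3 119.8] jaw [ 28.5 121.7]
```

Request:
send_rows(moves="0 0.0278 0 -0.045 0 0.02 -1;0 0.0278 0 -0.045 0 0.032 -1;0 0.0278 0 -0.043 0 0.044 -1;0 0.0278 0 -0.042 0 0.047 -1;0 0.0278 0 -0.042 0 0.047 -1")

```text
time: 15.65
eef_pos: [0.5335, -0.0967, 0.1104]
tcp_rot: [0.785, 0.614, 0.067, -0.053]
contact_force: [-2.8, -2.1, 5.1]
opening: 0.001
finger_force: 2.8
```

Request:
send_rows(moves="0 -0.0139 0 0.021 0 0.003 -1;0 -0.0278 0 0.042 0 0.006 -1;0 -0.0417 0 0.062 0 0.01 -1;0 -0.0556 0 0.082 0 0.0165 -1;0 -0.0556 0 0.082 0 0.0165 -1")

```text
time: 16.27
eef_pos: [0.5387, -0.0788, 0.1098]
tcp_rot: [0.784, 0.614, -0.069, 0.055]
contact_force: [-0.4, 2.0, 3.2]
opening: 0.002
finger_force: 2.0
```

Request:
send_rows(moves="0 0 0 0 0 -0.05 -1;0 0.0278 0 -0.051 0 -0.05 -1;0 0.0278 0 -0.051 0 -0.05 -1;0 0.0278 0 -0.051 0 -0.05 -1")

```text
time: 16.77
eef_pos: [0.5354, -0.0897, 0.1209]
tcp_rot: [0.789, 0.614, -0.001, 0.0]
contact_force: [-0.4, 0.4, -0.2]
opening: -0.001
finger_force: 0.0
```

```bash
cat > t.py <<'E'
# track jaw/pointer vs mark by matching c4 patches (pixels of c4 image), scale ~1
from m import *
import pickle,cv2
c4=pickle.load(open("c4.pkl","rb"));c=ctrl.read_camera("wrist");s=ctrl.get_state();print(s["time"],s["eef_pos"].round(4),s["contact_force"].round(1))
q=[.5347,-.09,-.2364];G=lambda c:cv2.resize(cv2.GaussianBlur(cv2.cvtColor(c["image"],cv2.COLOR_RGB2GRAY),(0,0),.8),None,fx=4,fy=4,interpolation=cv2.INTER_CUBIC)
g4,g=G(c4),G(c)
def at(px,h):return LS(lambda a:(proj(world((a[0],a[1],h),q),c,True)-px).ravel(),[40,110]).x
for n,(x0,y0,x1,y1),ref,h in(("ptr",(346,99-75,360,36),(355.1,34.1-3.4),68),("jawedge",(300,22,334,36),(331.6,29.6),75),("mark",(368,36,392,52),(388.9,42.8),68),("fixed",(308,64,338,100),(332.7,68),75)):
    T=g4[4*y0:4*y1,4*x0:4*x1];ox,oy=4*x0-60,max(0,4*y0-80)
    r=cv2.matchTemplate(g[oy:4*y1+80,ox:4*x1+60],T,cv2.TM_CCOEFF_NORMED);_,v,_,l=cv2.minMaxLoc(r)
    d=np.array([l[0]+ox-4*x0,l[1]+oy-4*y0])/4;print(n,round(v,2),d,at(np.array(ref)+d,h).round(1))
cv2.imwrite("pics/w5c.png",cv2.resize(c["image"][0:120,251:391,::-1],(700,600),interpolation=cv2.INTER_CUBIC))
E
python3 t.py
```

```text
16.825 [ 0.5354 -0.0892  0.1207] [ 0.  -0.1 -0.9]
ptr 0.96 [0.   1.75] [ 43.1 123.5]
jawedge 1.0 [-0.25  8.75] [ 28.6 117.9]
mark 1.0 [-1.  2.] [ 62.3 117.7]
fixed 1.0 [-0.25  1.5 ] [ 29.  100.6]
```

Request:
send_rows(moves="0 0.0139 0 -0.023 0 0.02 -1;0 0.0139 0 -0.023 0 0.035 -1;0 0.0139 0 -0.021 0 0.05 -1;0 0.0139 0 -0.021 0 0.056 -1;0 0.0139 0 -0.021 0 0.056 -1")

```text
time: 17.45
eef_pos: [0.5346, -0.093, 0.1108]
tcp_rot: [0.787, 0.615, 0.033, -0.027]
contact_force: [-4.7, 0.5, 7.0]
opening: 0.0
finger_force: 3.5
```

Request:
send_rows(moves="0 -0.007 0 0.011 0 0.001 -1;0 -0.0139 0 0.021 0 0.002 -1;0 -0.0208 0 0.031 0 0.003 -1;0 -0.0278 0 0.042 0 0.005 -1;0 -0.0278 0 0.042 0 0.005 -1")

```text
time: 18.08
eef_pos: [0.5368, -0.0841, 0.1106]
tcp_rot: [0.787, 0.615, -0.036, 0.027]
contact_force: [-3.7, 2.0, 7.2]
opening: -0.002
finger_force: 3.5
```

Request:
send_rows(moves="0 0 0 0 0 -0.055 -1;0 0.0139 0 -0.025 0 -0.055 -1;0 0.0139 0 -0.025 0 -0.055 -1;0 0.0139 0 -0.025 0 -0.055 -1")

```text
time: 18.58
eef_pos: [0.5357, -0.0889, 0.1208]
tcp_rot: [0.789, 0.615, -0.001, 0.0]
contact_force: [0.0, 1.6, -0.2]
opening: 0.001
finger_force: 0.0
```

```bash
python3 t.py
```

```text
18.625 [ 0.5357 -0.0887  0.1207] [-0.2  0.1 -0.2]
ptr 0.95 [-3.25 -8.  ] [ 41.3 130. ]
jawedge 1.0 [-0.25 15.75] [ 28.5 114.8]
mark 1.0 [-0.75  3.25] [ 62.4 117.9]
fixed 0.99 [-0.5  3. ] [ 28.9 100.7]
```

Request:
send_rows(moves="0 0 0 0.18 0.25 0 -1;0 0 0 0.18 0.25 0 -1;0 0 0 0.18 0.25 0 -1;0 0 0 0.18 0.25 0 -1")

```text
time: 19.12
eef_pos: [0.5923, -0.0664, 0.1207]
tcp_rot: [0.789, 0.615, -0.001, 0.0]
contact_force: [0.1, 0.9, -0.8]
opening: -0.003
finger_force: 0.0
```

```bash
python3 - <<'E'
from m import *
import cv2,pickle
c=ctrl.read_camera("wrist");pickle.dump(c,open("c6.pkl","wb"));q=[.5347,-.09,-.2364]
P=proj(world([(30,100,75),(42,117,68),(62.4,118,68)],q),c,True);print(P.round(1))
cx,cy=P.mean(0).astype(int);x0,y0=cx-50,max(0,cy-40);print(x0,y0)
cv2.imwrite("pics/w6c.png",cv2.resize(c["image"][y0:y0+75,x0:x0+100,::-1],(800,600),interpolation=cv2.INTER_CUBIC))
E
```

```text
[[241.6 137.6]
 [263.9 105.4]
 [301.  103.3]]
218 75
```

View pics/w6c.png

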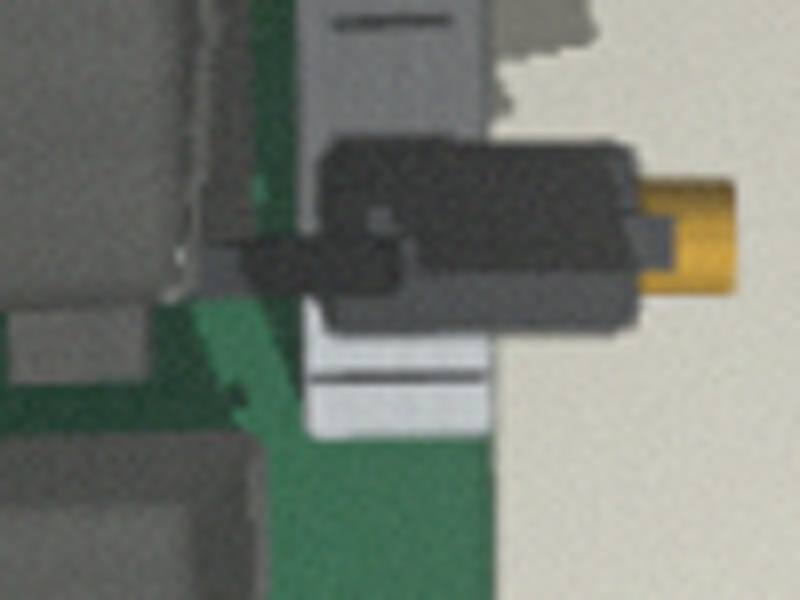

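```bash
cat > t6.py <<'E'
from m import *
import pickle,cv2,sys
c6=pickle.load(open("c6.pkl","rb"));c=ctrl.read_camera("wrist");s=ctrl.get_state();print(s["time"],s["eef_pos"].round(4),s["contact_force"].round(1))
q=[.5347,-.09,-.2364]
G=lambda c:cv2.resize(c["image"],None,fx=8,fy=8,interpolation=cv2.INTER_CUBIC)
g6,g=G(c6),G(c);U=lambda u:(np.array(u)+.5)/8-.5+[218,75]
for n,(x0,y0,x1,y1),ref,h in(("ptr",(195,215,300,320),(400,266),68),("mark",(610,190,760,310),(675,243),68),("fixed",(60,400,290,560),(265,434),75)):
    x0+=218*8;x1+=218*8;y0+=600;y1+=600;m=70
    r=cv2.matchTemplate(g[y0-m:y1+m,x0-m:x1+m],g6[y0:y1,x0:x1],cv2.TM_CCOEFF_NORMED);_,v,_,l=cv2.minMaxLoc(r);d=(np.array(l)-m)/8
    px=U(ref)+d;print(n,round(v,2),d,LS(lambda a:(proj(world((a[0],a[1],h),q),c,True)-px).ravel(),[40,110]).x.round(2))
E
python3 t6.py
```

```text
19.225 [ 0.5924 -0.0666  0.121 ] [ 0.1 -0.  -0.1]
ptr 0.96 [-0.25 -0.25] [ 43.97 115.65]
mark 1.0 [-0.125 -0.125] [ 63.   117.06]
fixed 0.97 [-0.125 -0.125] [ 35.09 104.58]
```

Request:
send_rows(moves="0 0 0 -0.18 -0.25 0 -1;0 0 0 -0.18 -0.25 0 -1;0 0 0 -0.18 -0.25 0 -1;0 -0.0076 0 -0.168 -0.25 0.03 -1;0 -0.0076 0 -0.168 -0.25 0.05 -1;0 -0.0076 0 -0.168 -0.25 0.056 -1;0 -0.0076 0 -0.168 -0.25 0.056 -1")

```text
time: 20.1
eef_pos: [0.5376, -0.0867, 0.1109]
tcp_rot: [0.788, 0.615, -0.018, 0.015]
contact_force: [-0.0, 2.4, 4.9]
opening: -0.006
finger_force: 2.5
```

Request:
send_rows(moves="0 0.005 0 -0.0077 0 0.001 -1;0 0.01 0 -0.0155 0 0.001 -1;0 0.0153 0 -0.023 0 0.001 -1;0 0.0153 0 -0.023 0 0.001 -1")

```text
time: 20.6
eef_pos: [0.5362, -0.092, 0.1109]
tcp_rot: [0.789, 0.614, 0.02, -0.014]
contact_force: [-0.3, 1.2, 5.4]
opening: 0.0
finger_force: 2.7
```

Request:
send_rows(moves="0 0 0 0 0 -0.057 -1;0 -0.0076 0 0.011 0 -0.057 -1;0 -0.0076 0 0.19 0.25 -0.057 -1;0 -0.0076 0 0.19 0.25 -0.057 -1;0 -0.0076 0 0.19 0.25 -0.057 -1;0 -0.0076 0 0.19 0.25 -0.057 -1")

```text
time: 21.35
eef_pos: [0.592, -0.0674, 0.1228]
tcp_rot: [0.789, 0.615, -0.0, -0.0]
contact_force: [-0.2, 0.3, 0.8]
opening: 0.004
finger_force: 0.0
```

```bash
python3 t6.py
```

```text
21.4 [ 0.5921 -0.0675  0.1229] [ 0.5 -0.3 -0.3]
ptr 0.88 [-0.125 -4.125] [ 43.9  116.86]
mark 0.99 [-0.25  -1.625] [ 62.97 116.94]
fixed 0.97 [ 0.125 -1.875] [ 34.97 104.43]
```

```bash
python3 - <<'E'
from plant import ctrl
import pickle,cv2,numpy as np
for n,c in(("old",pickle.load(open("c6.pkl","rb"))),("new",ctrl.read_camera("wrist"))):
    g=c["image"].astype(int).sum(2)//3
    for a,b in((244,247),(250,254),(300,302)):print(n,a,g[95:118,a:b].mean(1).astype(int).tolist())
E
```

```text
old 244 [68, 67, 66, 64, 66, 67, 68, 69, 65, 69, 59, 74, 76, 74, 75, 74, 76, 78, 81, 80, 81, 80, 83]
old 250 [54, 53, 60, 60, 61, 60, 54, 57, 55, 49, 48, 55, 51, 54, 52, 51, 53, 53, 58, 63, 65, 72, 68]
old 300 [193, 182, 119, 81, 89, 98, 97, 86, 87, 86, 86, 86, 86, 95, 120, 123, 124, 194, 198, 193, 195, 198, 198]
new 244 [68, 66, 67, 66, 70, 73, 75, 72, 72, 74, 73, 75, 76, 82, 80, 83, 81, 82, 80, 81, 82, 79, 78]
new 250 [57, 59, 61, 63, 57, 51, 52, 52, 52, 51, 51, 52, 56, 55, 55, 58, 58, 61, 61, 69, 69, 71, 75]
new 300 [154, 86, 83, 94, 99, 93, 88, 91, 92, 91, 92, 103, 118, 125, 123, 157, 191, 196, 194, 195, 194, 195, 194]
```

Request:
send_rows(moves="0 0 0 0 0 -0.5 -1;0 0 0 0 0 -0.5 -1;0 0 0 0 0 -0.5 -1;0 0 0 0 0 -0.5 -1")

```text
time: 21.95
eef_pos: [0.592, -0.0672, 0.2221]
tcp_rot: [0.789, 0.615, -0.0, -0.0]
contact_force: [-0.3, 0.4, -0.9]
opening: -0.003
finger_force: 0.0
```

```bash
python3 -c "
from plant import ctrl
print(ctrl.sign_off())"
```

```text
the job is handed in; nothing more can be done
None
```

I set the calliper by rolling the wheel with the fingertips: the pointer is level with the gauge mark to about 0.3 mm by wrist camera, the hand is clear, and the job was handed in at 22 s; one stroke briefly pressed the wheel at about 15 N, over the advised 10 N.

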